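# Pump up the mini keg until its pressure pin pops out

## Robot

A 6-joint arm with a two-finger parallel gripper is mounted at the origin on a cart in front of the work surface, level with it; the furniture and walls round the work are solid. World frame = base frame: x ahead of the robot, y to its left, z up, the work surface at z = 0. Lengths are in m, angles in degrees, forces in N, time in s.
With the tool pointing down it reaches from about 0.4 to 0.825 m from the base axis. Payload 7 kg.
Tool frame: the origin (TCP) lies between the finger pads; the fingertips stand 22 mm ahead of it and the grasp point (between the pads) lies 3 mm ahead of it; z points along the fingers, y is the direction in which the jaws open and shut (so a half turn about z gives the same grasp; the last joint's range is limited). The gripper opens to 88 mm and grips with 3 to 60 N. Pads are 19 mm wide; open, the fingers measure 130 mm over their backs; the gripper's body (78 mm by 193 mm) begins 47 mm behind the grasp point.
Start: joints at [85.376, 20.546, 0.682, 0, -70.136, -16.507], TCP at [0.243, 0.63, 0.249] pointing down, gripper open.
Joint ranges: [-176.03, 176.03], [-82.01, 121.73], [-58.28, 71.71], [-173.87, 95.51], [-174.79, -0.11], [-173.66, 173.66]. Speed limits (degrees/s): [136.94, 136.94, 172.46, 180, 180, 180].

## Interface

Orientations are given as [roll, pitch, yaw] about the fixed x, y, z axes, in that order (R = Rz(yaw) Ry(pitch) Rx(roll)).
In Python, from plant import telemetry, cams, r gives the robot as it stands.
- The arm moves only by the tool carry_out, never from a script. Its argument "commands" is one flat list of numbers, 5 for each row, row after row: the shift along the world's x, y, z as a fraction of full scale, then the turn about the world's z as a fraction of full scale, then the gripper's target within -1 to 1 (shut at 1, half-way at 0, fully open at -1). In form: [x, y, z, turn, claw, x, y, z, turn, claw, ...]. A call has 1 to 8 rows; each row shifts and turns the commanded pose from where the row before left it; what a row does not reach is not made up. Full scale, the value 1, is 0.04 m for a shift and 4 degrees for a turn. A row lasts 1/10 s, in which the tool goes at most 50 mm and 8.59 degrees, less where a joint would pass 70% of its speed; a pose out of reach is approached as far as the arm can. A call with a number of a shift or a turn outside -1 to 1 is refused whole. A call with a gripper value outside its range is refused whole. The fingers move at their own pace and stop on an object; "grip_force" is the grip in N (left out, the last holds). Time passes only in rows, so rows that do not move let the fingers close. It gives the time, the measured TCP pose, the force and the opening at its end, in the units of the state.
- telemetry.get_state(): the state, without advancing time (a new reading comes with each control period).
- cams.capture(name): name is "side" or "top" or "wrist"; returns a dict with "frame" (480x640x3 uint8, red, green, blue), "camera_matrix" (3x3 intrinsics, pixels), "camera_from_world" (4x4, takes a point from world to camera coordinates); the wrist camera has in their place "mount" (4x4, takes a point from camera to tool coordinates, whose origin is the TCP and whose axes are the flange's). Camera axes: x right, y down, z forward; pixel columns grow to the right and rows downward; lengths in m; the calibration is good to about 2 mm. A picture is of the moment at which its call begins: read the wrist's pose just before it. There is no depth.
- r.close_job(): hands the job in, once; it reports no verdict.
The state is a dict: "time_s": time; "joints": joint angles; "qd": joint speeds; "joint_torque": joint torques, N m; "tcp_pos": TCP position; "eef_rot": TCP orientation; "contact_force": force on the tool from outside, world axes, zero at the start; "moment": the same for the moment, N m; "gripper_width": finger opening in m.
Only numpy, scipy, OpenCV 4.12 (cv2) and the standard library are available. Lean on these libraries where they do the work, as an engineer would, in place of code of your own. Each camera call takes 0.05 s, during which the arm holds its last target. There are 200 camera calls.

## Task

Get the steel mini keg ready for service: swing its red vent lever fully shut (round to the front of the keg), then press the black pump knob down and let it rise again, over and over, until the white pressure pin has popped all the way out of its collar and its whole green band shows. This is fingertip work, nothing needs gripping: do not take the knob by its side, touch the pin, or drag, tip or lift the keg, and leave the things around it where they are. Finish with the vent shut and the knob fully risen.

Things in the scene. Friction and masses are not known exactly. Their poses are not given: they have to be found in the camera images.
- keg: Free-standing full mini keg, about 2.6 kg: steel cylinder 140 mm in diameter, black head 121 mm in diameter, its top at 150 mm. Origin: centre of its underside; z up, -x its front (a fixed tap, not used, sticks out there to 105 mm from the axis, below 95 mm), +y its left. Turned -0.2 to 0.3 rad. Pressing the knob does not shift it; a sideways push of some 12 N slides it.
- pump_plunger (a joint): How far the pump knob is pressed, m: 0 risen, 0.025 at the bottom stop. Spring: 4 N at the top, 10 N at the bottom; released, it rises by itself in about 0.3 s. A full stroke (down more than 21 mm, then up to within 3 mm of the top) lifts the pin 6 mm while going down (the first and last may lift it less); short strokes lift it less or not at all.
- knob_top (a point): Centre of the slightly domed top of the black pump knob, on the keg's axis, 215 mm above the worktop when risen and 190 mm when down. The top can be pressed within 20 mm of this point; the knob is 49 mm wide there and 54 mm at the rubber ring below.
- knob_side: The ribbed rubber ring round the pump knob, 54 mm in diameter, 8 mm tall, its top 10 mm below the top of the knob (origin on the keg's axis, 21.5 mm below the knob top); the knob must not be gripped by it.
- vent_lever (a joint): Angle of the red vent lever about its upright pivot, rad: 0 fully open (points to the keg's left, +y), 1.571 shut at its stop (points to the keg's front, -x); grows counter-clockwise seen from above. Starts at 0 to 0.25, stays where left, takes about 1.4 N at its tab. While it is open pumping lifts nothing; shut means past 1.4.
- vent_tab (a point): Centre of the upright tab at the free end of the red vent lever, 37 mm from the pivot axis, 172 mm above the worktop. The tab is 14 mm along the lever, 7 mm across it, and spans 162 to 182 mm above the worktop; the lever ends 44 mm from the pivot. The tab stands out beyond the keg's head, with free space round it.
- vent_pivot (a point): On the pivot axis of the vent lever, at the height of the tab centre: in the keg frame 50 mm to the left of the keg's axis (x 0, y +0.050).
- pressure_pin (a joint): Height of the pressure pin, m: 0.008 when its top is level with the collar rim, 0.032 fully out (24 mm showing; the whole green band shows from 0.029). Starts at 0 to 0.008, sunk in its collar, so 4 to 6 full strokes are needed; it stays where it has been lifted, and further strokes at the top do no harm.
- pin_top (a point): Centre of the top of the white pressure pin, 10 mm in diameter; a 7 mm green band begins 14 mm below its top, bare steel beneath. It stands in a steel collar 19 mm in diameter, rim 160 mm above the worktop, at x -0.036, y -0.030 in the keg frame (front right). Fully out its top is at 184 mm, lower than the pressed knob.
- jigger: Bystander: steel double jigger, 45 mm wide, 80 mm tall, at the right front. Origin: centre of its underside.
- bitters_a: Bystander: small brown dropper bottle with an orange and pale label, 33 mm wide, 102 mm tall, at the back left. Origin: centre of its underside.
- bitters_b: Bystander: its twin, a small brown dropper bottle, 33 mm wide, 102 mm tall, at the back left. Origin: centre of its underside.
- wine_stopper: Bystander: chrome bottle stopper with a black ribbed plug, 36 mm wide, 65 mm tall, standing behind the keg. Origin: centre of its underside.
- coaster_1: Bystander: flat glass coaster with a metal rim, 85 mm across, 8 mm thick, at the right front. Origin: centre of its underside.

How it is judged:
By the outcome, as a careful person would: the job done as asked, in the order asked, and still so for the second after the job is handed in, with the robot touching nothing.
It also fails if it takes over 48 s, if anything falls off the work surface, if the arm or the gripper's body presses on something with over 40 N, if the wrist force passes 120 N, or if a joint passes its speed limit or range.

## Working session

There is one attempt and no reset: what is moved stays moved. The work goes in short steps, Python scripts to look and compute and a tool call to move; the robot and the scene stay as the last step left them, time stands still between calls to the robot, and variables do not carry over. Pictures are saved under pics/ and viewed, about 8 in all and at most 12, crops included, and the job is handed in when it is done.

Besides the shell and the picture viewer there is one more tool, called after "Call:" as name(argument=value, ...) on one line, values as JSON. carry_out: Moves the arm, as the interface text tells. Shift numbers are shares of 0.04 m and turn numbers shares of 4 degrees, none past 1 either way. Its arguments: {"type":"object","properties":{"commands":{"type":"array"},"grip_force":{"type":"number"}},"required":["commands"]}

```bash
mkdir -p pics
cat > h.py <<'E'
import numpy as np, cv2
from plant import telemetry, cams, r
def cap(n,f=None):
    c=cams.capture(n)
    if f: cv2.imwrite('pics/'+f,c['frame'][:,:,::-1])
    return c
def proj(c,p):
    q=c['camera_from_world']@np.append(p,1); u=c['camera_matrix']@q[:3]; return u[:2]/u[2]
def ray(c,uv):
    T=np.linalg.inv(c['camera_from_world']); d=np.linalg.inv(c['camera_matrix'])@np.array([uv[0],uv[1],1.])
    return T[:3,3],T[:3,:3]@d
def onz(c,uv,z):
    o,d=ray(c,uv); return o+d*(z-o[2])/d[2]
def tri(c1,u1,c2,u2):
    o1,d1=ray(c1,u1);o2,d2=ray(c2,u2)
    s=np.linalg.lstsq(np.c_[d1,-d2],o2-o1,rcond=None)[0]
    a=o1+d1*s[0];b=o2+d2*s[1]; return (a+b)/2,np.linalg.norm(a-b)
E
python3 - <<'E'
from h import *
t=cap('top','top1.png');s=cap('side','side1.png')
st=telemetry.get_state();print(st['time_s'],st['tcp_pos'],st['eef_rot'],st['contact_force'],st['gripper_width'])
for c in (t,s): print(np.linalg.inv(c['camera_from_world'])[:3,3], c['camera_matrix'][0,0])
E
```

```text
0.1 [0.24321338 0.6292608  0.24774461] [ 1.79919326e+02 -5.55294165e-03 -2.11378586e+01] [ 0.37925082 -0.12520962  0.04838378] 0.08770232736822635
[0.42156339 0.09117838 1.01340427] 500.0982275596542
[0.55579151 1.08366648 0.51577701] 586.2858627328922
```

View pics/top1.png

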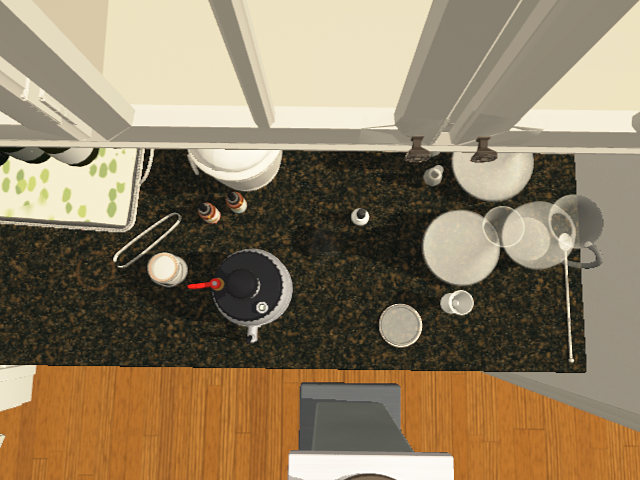

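View pics/side1.png

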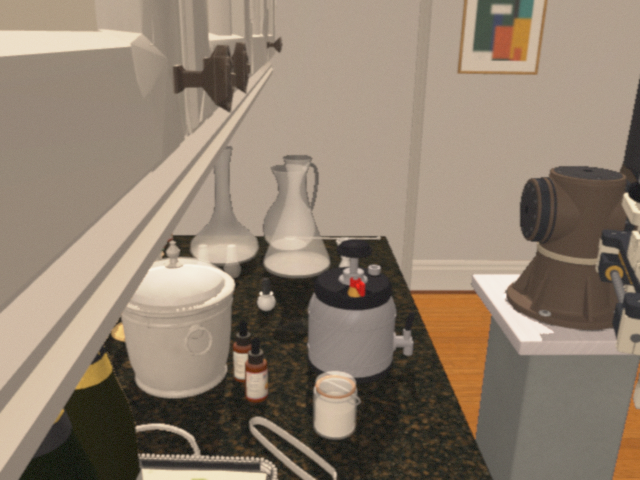

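The top view shows the keg with its knob at about (241,285), the red lever pointing left from (215,284) to (190,288), the collar at (262,308) and the tap at (253,333). The side view shows the knob at (355,247) and the red lever at (357,287). I'll zoom in on both.

Run:
```python
from h import *
a=cv2.imread('pics/top1.png')[235:355,175:305];b=cv2.imread('pics/side1.png')[225:385,300:420]
g=lambda i:np.clip(255*(i/255.)**0.5,0,255).astype(np.uint8)
a=cv2.resize(g(a),None,fx=3.2,fy=3.2,interpolation=cv2.INTER_CUBIC)
b=cv2.resize(g(b),None,fx=3.2,fy=3.2,interpolation=cv2.INTER_CUBIC)
o=np.zeros((512,800,3),np.uint8);o[:a.shape[0],:a.shape[1]]=a;o[:b.shape[0],416:800]=b
cv2.imwrite('pics/z1.png',o)
t=cap('top');s=cap('side')
U=[]
for c,roi in((t,(150,250,255,320)),(s,(330,270,385,305))):
    f=c['frame'].astype(int);m=((f[...,0]>110)&(f[...,1]<60)&(f[...,2]<60)).astype(np.uint8)
    x0,y0,x1,y1=roi;k=np.zeros_like(m);k[y0:y1,x0:x1]=m[y0:y1,x0:x1]
    ys,xs=np.nonzero(k);print(len(xs),xs.mean(),ys.mean(),xs.min(),xs.max(),ys.min(),ys.max());
    print('leftmost',ys[xs<=xs.min()+1].mean())
```

```text
184 205.2336956521739 284.4347826086956 187 220 278 288
leftmost 286.0
154 358.25324675324674 286.1753246753247 350 364 279 296
leftmost 282.9
```

View pics/z1.png

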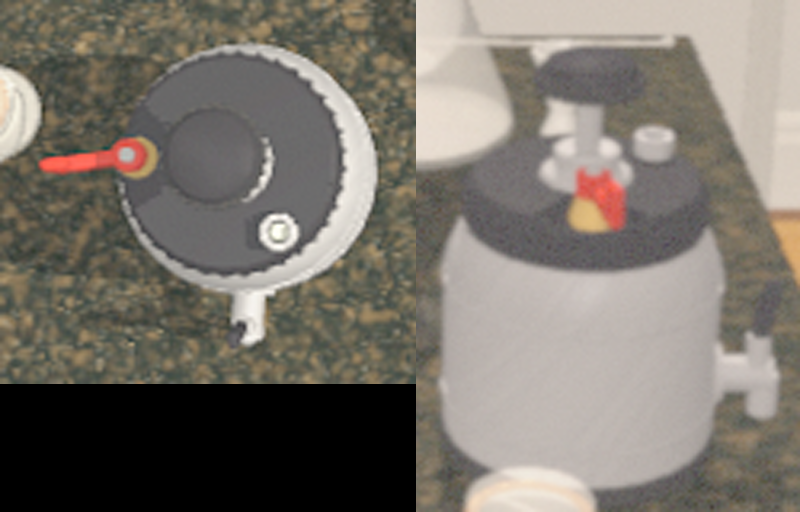

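The zoom shows the top-view knob centre at (241.2,283.4), pivot at (214.7,283.1), lever tip at (188,286.5) and collar at (261.9,307.2). In the side view the knob is at (354.4,248.4) and the collar at (374.7,266.6).

Run:
```python
from h import *
t=cap('top');s=cap('side')
kt,e=tri(t,(241.2,283.4),s,(354.4,248.4));print('knob tri',kt,e,'onz',onz(t,(241.2,283.4),.213))
ct,e=tri(t,(261.9,307.2),s,(374.7,266.6));print('collar',ct,e,onz(t,(261.9,307.2),.16))
k=onz(t,(241.2,283.4),.213)[:2];c=onz(t,(261.9,307.2),.16)[:2]
d=c-k;print('yaw from collar',np.degrees(np.arctan2(d[1],d[0])-np.arctan2(-.03,-.036)),np.linalg.norm(d),np.hypot(.036,.03))
p=onz(t,(214.7,283.1),.175);print('pivot',p);d=p[:2]-k;print('yaw from pivot',np.degrees(np.arctan2(d[1],d[0]))-90,np.linalg.norm(d))
tap=onz(t,(253.3,333),.08);d=tap[:2]-k;print('yaw tap',np.degrees(np.arctan2(d[1],d[0])%(2*np.pi))-180,np.linalg.norm(d))
for z in(.172,.182): q=onz(t,(188,286.5),z);d=q[:2]-p[:2];print('tip',q,np.degrees(np.arctan2(d[1],d[0])),np.linalg.norm(d))
```

```text
knob tri [0.465304   0.22753439 0.2025576 ] 0.002070588161132898 onz [0.46575675 0.22566288 0.213     ]
collar [0.42780686 0.1982154  0.16028823] 0.0022715264041234624 [0.42893367 0.19809037 0.16      ]
yaw from collar -2.98031304926044 0.046001984929913656 0.046861498055439925
pivot [0.46778717 0.27641496 0.175     ]
yaw from pivot -2.2909963368908706 0.05079267696744204
yaw tap 2.1765372077372263 0.08341672411079372
tip [0.461684   0.32163191 0.172     ] 97.68706683749753 0.045626978226392854
tip [0.46120717 0.31889299 0.182     ] 98.80534886081564 0.042984644961433095
```

Call:
carry_out(commands=[0.5,-0.65,0.05,0.9,1,0.6,-0.77,0,0.9,1,0.6,-0.77,0,0.9,1,0.6,-0.77,0,0.9,1,0.6,-0.77,0,0.9,1,0.6,-0.77,0,0.9,1,0.6,-0.77,0,0.9,1,0.6,-0.77,0,0.9,1], grip_force=10)

```text
time_s: 1.1
tcp_pos: [0.4321, 0.3866, 0.2507]
eef_rot: [-180.0, -0.0, 7.8]
contact_force: [1.0, 0.1, 0.0]
gripper_width: 0.029
```

Call:
carry_out(commands=[0.7,-0.75,0,0,1,0.7,-0.75,0,0,1,0,0,0,0,1,0,0,0,0,1])

```text
time_s: 1.5
tcp_pos: [0.4879, 0.3271, 0.2505]
eef_rot: [180.0, 0.0, 7.5]
contact_force: [0.3, 0.6, 0.6]
gripper_width: 0.0012
```

Run:
```python
from h import *
st=telemetry.get_state();print(st['time_s'],st['tcp_pos'],st['eef_rot'],st['contact_force'],st['gripper_width'],st['joints'])
w=cap('wrist','w1.png');print(w['mount'],w['camera_matrix'])
```

```text
1.5 [0.48791415 0.32706706 0.2504877 ] [1.79999124e+02 7.42307204e-03 7.53833140e+00] [0.28584415 0.55685983 0.57805389] 0.0012372618639187056 [ 5.28905040e+01  1.22895406e+01 -1.05664383e+01 -5.06266803e-03
 -6.71498611e+01  4.46497936e+01]
[[ 1.68828914e-04 -9.63759517e-01 -2.66772495e-01  7.32269814e-02]
 [ 9.99999982e-01  1.87251972e-04 -4.36212856e-05 -2.35446057e-04]
 [ 9.19941050e-05 -2.66772483e-01  9.63759531e-01 -1.36377144e-01]
 [ 0.00000000e+00  0.00000000e+00  0.00000000e+00  1.00000000e+00]] [[426.55091918   0.         317.66150352]
 [  0.         426.55091918 234.71236305]
 [  0.           0.           1.        ]]
```

View pics/w1.png

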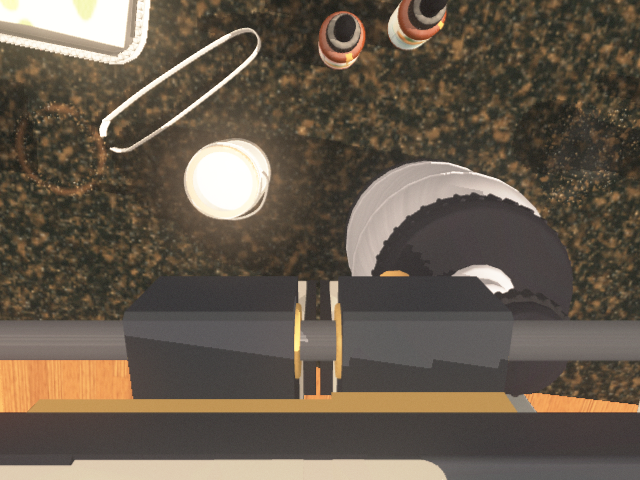

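The wrist view shows the fingers closed, filling rows 278–398 and hiding the lever. Only the brass hub at (393,274) and the collar or pump base near (480,275) show past them. I'll check the finger shape in the side view.

Run:
```python
from h import *
s=cap('side');f=s['frame'][:,:,::-1]
print(proj(s,[.488,.327,.228]),proj(s,[.488,.327,.294]),proj(s,[.466,.226,.213]))
i=f[120:320,270:470];i=np.clip(255*(i/255.)**0.5,0,255).astype(np.uint8)
cv2.imwrite('pics/s2.png',cv2.resize(i,None,fx=3,fy=3,interpolation=cv2.INTER_CUBIC))
```

```text
[344.66322741 255.73902057] [346.25301849 209.9012785 ] [353.45346863 241.706019  ]
```

View pics/s2.png

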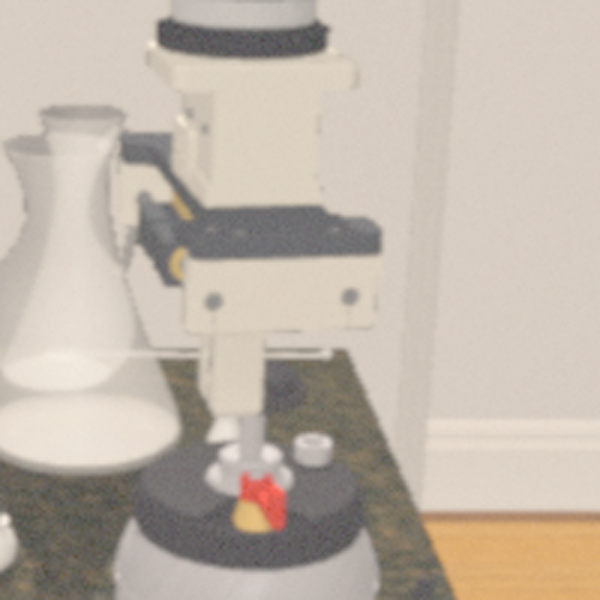

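The side view confirms slim fingers, tips at row ~257 as predicted, with the wide body well above. I'll lower beside the tab and compute the arc increments.

Call:
carry_out(commands=[0,0,-0.75,0,1,0,0,-0.75,0,1,0,0,0,0,1])

```text
time_s: 1.9
tcp_pos: [0.4848, 0.3273, 0.1868]
eef_rot: [179.8, 0.3, 7.7]
contact_force: [-0.1, -0.6, -0.4]
gripper_width: 0.0007
```

Run:
```python
from h import *
P=np.array([.467,.2765]);rho,b=.044,.0135
print(telemetry.get_state()['tcp_pos'],telemetry.get_state()['contact_force'])
pr=None
for th in np.arange(98,180,4):
    a=np.radians(th);p=P+rho*np.array([np.cos(a),np.sin(a)])+b*np.array([np.sin(a),-np.cos(a)])
    print(th,p.round(4), None if pr is None else ((p-pr)/.04).round(3));pr=p
```

```text
[0.48477044 0.32726446 0.18678817] [-0.12599365 -0.64414709 -0.36820791]
98 [0.4742 0.322 ] None
102 [0.4711 0.3223] [-0.08  0.01]
106 [0.4678 0.3225] [-0.08   0.004]
110 [0.4646 0.3225] [-0.08  -0.001]
114 [0.4614 0.3222] [-0.08  -0.007]
118 [0.4583 0.3217] [-0.079 -0.012]
122 [0.4551 0.321 ] [-0.078 -0.018]
126 [0.4521 0.32  ] [-0.077 -0.023]
130 [0.4491 0.3189] [-0.075 -0.029]
134 [0.4461 0.3175] [-0.073 -0.034]
138 [0.4433 0.316 ] [-0.07  -0.039]
142 [0.4406 0.3142] [-0.067 -0.044]
146 [0.4381 0.3123] [-0.064 -0.048]
150 [0.4356 0.3102] [-0.061 -0.053]
154 [0.4334 0.3079] [-0.057 -0.057]
158 [0.4313 0.3055] [-0.053 -0.061]
162 [0.4293 0.3029] [-0.048 -0.064]
166 [0.4276 0.3002] [-0.044 -0.067]
170 [0.426  0.2974] [-0.039 -0.07 ]
174 [0.4247 0.2945] [-0.034 -0.073]
178 [0.4235 0.2915] [-0.029 -0.075]
```

Call:
carry_out(commands=[-0.15,-0.06,0.03,0,1,-0.18,-0.06,0,0,1,-0.08,0.01,0,1,1,-0.08,0,0,1,1,-0.08,0,0,1,1,-0.08,-0.01,0,1,1,-0.08,-0.01,0,1,1,-0.08,-0.02,0,1,1])

```text
time_s: 2.7
tcp_pos: [0.4551, 0.3229, 0.1939]
eef_rot: [-179.9, -0.2, 31.9]
contact_force: [1.7, 0.1, -0.9]
gripper_width: 0.0006
```

Call:
carry_out(commands=[-0.08,-0.02,0,1,1,-0.075,-0.03,0,1,1,-0.075,-0.035,0,1,1,-0.07,-0.04,0,1,1,-0.065,-0.045,0,1,1,-0.065,-0.05,0,1,1,-0.06,-0.055,0,1,1,0,0,0,0,1])

```text
time_s: 3.5
tcp_pos: [0.4354, 0.3117, 0.1938]
eef_rot: [180.0, -0.2, 59.8]
contact_force: [0.2, 1.0, 1.3]
gripper_width: 0.001
```

Run:
```python
from h import *
st=telemetry.get_state();print(st['time_s'],st['tcp_pos'],st['eef_rot'],st['contact_force'],st['joints'])
s=cap('side');f=s['frame'][:,:,::-1]
i=f[120:320,270:470];i=np.clip(255*(i/255.)**0.5,0,255).astype(np.uint8)
t=cap('top');g=t['frame'][:,:,::-1][210:360,150:310];g=np.clip(255*(g/255.)**0.5,0,255).astype(np.uint8)
o=np.zeros((400,800,3),np.uint8);o[:,:400]=cv2.resize(i,(400,400),interpolation=cv2.INTER_CUBIC);o[:375,400:]=cv2.resize(g,(400,375),interpolation=cv2.INTER_CUBIC)
cv2.imwrite('pics/s3.png',o)
```

```text
3.5 [0.43538659 0.31170112 0.19379282] [179.96867307  -0.2149395   59.77037853] [0.23708761 0.99718897 1.25691391] [ 5.66028029e+01  9.85154731e+00 -2.15807181e+01  2.27918586e-02
 -5.83513945e+01  9.31555944e+01]
```

View pics/s3.png

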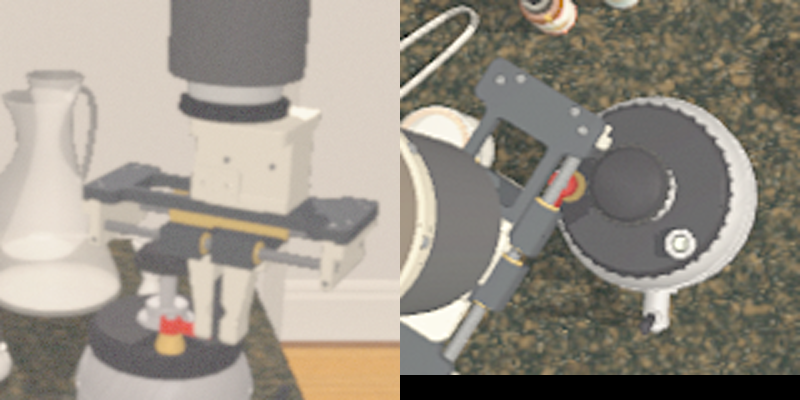

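The side part of the picture shows the finger tips at (220,330) behind the red tab, with the lever swung toward the robot. The top part shows the gripper clear of the knob, so I'll continue the arc.

Call:
carry_out(commands=[-0.055,-0.06,-0.03,1,1,-0.055,-0.065,0,1,1,-0.05,-0.07,0,1,1,-0.045,-0.075,0,1,1,-0.04,-0.08,0,1,1,-0.035,-0.08,0,1,1,0,-0.06,0,0,1])

```text
time_s: 4.3
tcp_pos: [0.4249, 0.2937, 0.1919]
eef_rot: [179.9, -0.3, 83.7]
contact_force: [-1.7, 11.0, 2.9]
gripper_width: 0.0005
```

Run:
```python
from h import *
st=telemetry.get_state();print(st['time_s'],st['tcp_pos'],st['eef_rot'],st['contact_force'],st['joints'])
```

```text
4.3 [0.42485966 0.29374459 0.19188023] [179.88165078  -0.31385552  83.70111085] [-1.73511988 11.00315838  2.90978669] [ 5.64287935e+01  8.11772551e+00 -2.39780015e+01 -4.57559025e-02
 -5.75710844e+01  1.17296418e+02]
```

11 N in +y means the lever is at its stop. I'll back off and rise.

Call:
carry_out(commands=[-0.02,0.25,0,0,1,0,0.4,0,0,1,0,0.4,0.9,0,1,0,0.8,0.9,0,1,0,1,0.4,0,1,0,1,0,0,1,0,0,0,0,1])

```text
time_s: 5.0
tcp_pos: [0.4229, 0.4501, 0.2776]
eef_rot: [-180.0, 0.0, 83.7]
contact_force: [1.3, -0.3, -0.3]
gripper_width: 0.0003
```

Run:
```python
from h import *
st=telemetry.get_state();print(st['time_s'],st['tcp_pos'],st['contact_force'])
t=cap('top');f=t['frame']
cv2.imwrite('pics/t4.png',cv2.resize(np.clip(255*(f[235:355,165:305,::-1]/255.)**.5,0,255).astype(np.uint8),None,fx=4,fy=4,interpolation=cv2.INTER_CUBIC))
f=f.astype(int);m=(f[...,0]>110)&(f[...,1]<60)&(f[...,2]<60);m[:240]=0;m[330:]=0
ys,xs=np.nonzero(m);print(len(xs),xs.min(),xs.max(),ys.min(),ys.max(),xs[ys>=ys.max()-1].mean(),xs[ys<=ys.min()+2].mean())
```

```text
5.0 [0.42285662 0.450084   0.27762708] [ 1.32607964 -0.32415024 -0.3358987 ]
194 210 220 278 309 212.72727272727272 214.94444444444446
```

View pics/t4.png

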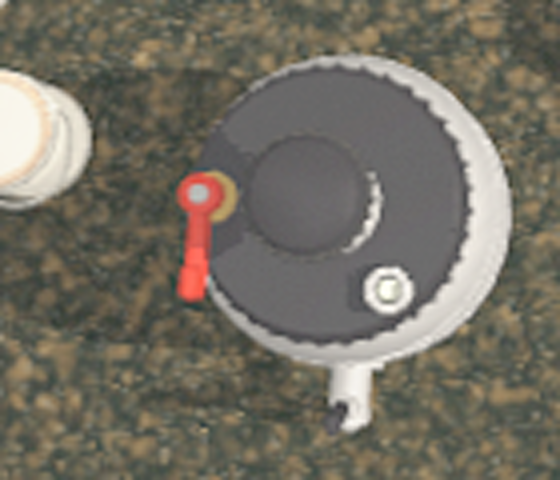

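The lever now points to the front: pivot (215,283), tip (212.6,309). The knob centre (241.2,283.7) and collar (262,307.5) have not moved, so I'll go above the knob.

Call:
carry_out(commands=[0.15,-0.5,0,0,1,0.2,-0.9,0,0,1,0.2,-0.9,0,0,1,0.2,-0.95,0,0,1,0.2,-0.95,0,0,1,0.13,-0.9,-0.2,0,1,0,-0.5,-0.3,0,1,0,0,-0.2,0,1])

```text
time_s: 5.85
tcp_pos: [0.4658, 0.2177, 0.2502]
eef_rot: [-180.0, 0.0, 83.4]
contact_force: [0.7, 1.2, -1.3]
gripper_width: 0.0004
```

Run:
```python
from h import *
t=cap('top')
p=onz(t,(215,283.2),.175)[:2]
for z in (.172,.182):
    d=onz(t,(212.8,309),z)[:2]-p;print(np.degrees(np.arctan2(d[1],d[0])),np.linalg.norm(d))
s=cap('side')
st=telemetry.get_state();print(st['time_s'],st['tcp_pos'],st['contact_force'])
i=s['frame'][160:320,280:440,::-1];cv2.imwrite('pics/s5.png',cv2.resize(np.clip(255*(i/255.)**.5,0,255).astype(np.uint8),None,fx=3.5,fy=3.5,interpolation=cv2.INTER_CUBIC))
```

```text
176.6953661577027 0.04289388672626321
179.66880705547686 0.04286179168381339
5.95 [0.4659315  0.21980655 0.24972981] [ 0.58987137  0.22614394 -0.39109127]
```

View pics/s5.png

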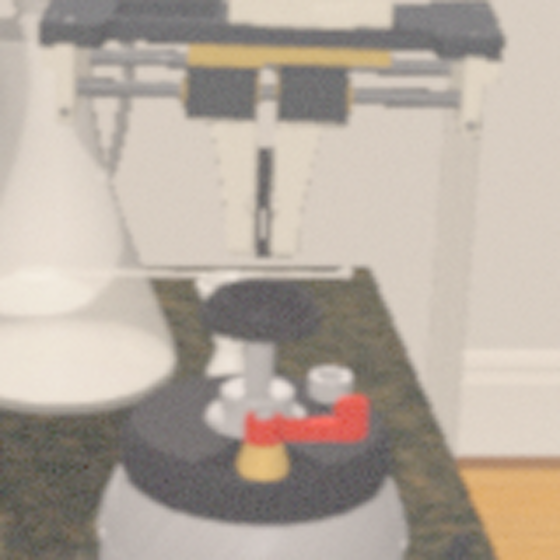

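Here the tip at (262,250) sits over the knob centre at (262,305) in x, and the red lever points to the front at its stop. I'll correct y by +6 mm and start the first press slowly.

Call:
carry_out(commands=[0,0.15,-0.2,0,1,0,0,-0.2,0,1,0,0,-0.2,0,1,0,0,-0.2,0,1,0,0,-0.12,0,1,0,0,0,0,1])

```text
time_s: 6.55
tcp_pos: [0.467, 0.2287, 0.2139]
eef_rot: [179.9, -0.1, 83.8]
contact_force: [-2.1, 2.2, 10.1]
gripper_width: 0.0004
```

Call:
carry_out(commands=[0,0,0.4,0,1,0,0,0.35,0,1,0,0,0,0,1,0,0,0,0,1,0,0,-0.25,0,1,0,0,-0.25,0,1,0,0,-0.25,0,1,0,0,0,0,1])

```text
time_s: 7.35
tcp_pos: [0.4669, 0.2278, 0.2127]
eef_rot: [180.0, -0.0, 83.7]
contact_force: [-1.0, 2.5, 9.7]
gripper_width: 0.0004
```

Call:
carry_out(commands=[0,0,0.4,0,1,0,0,0.35,0,1,0,0,0,0,1,0,0,0,0,1,0,0,-0.25,0,1,0,0,-0.25,0,1,0,0,-0.25,0,1,0,0,0,0,1])

```text
time_s: 8.15
tcp_pos: [0.4668, 0.2274, 0.2126]
eef_rot: [180.0, 0.0, 83.7]
contact_force: [-0.9, 0.9, 9.4]
gripper_width: 0.0007
```

Call:
carry_out(commands=[0,0,0.4,0,1,0,0,0.35,0,1,0,0,0,0,1,0,0,0,0,1,0,0,-0.25,0,1,0,0,-0.25,0,1,0,0,-0.25,0,1,0,0,0,0,1])

```text
time_s: 8.95
tcp_pos: [0.4667, 0.2274, 0.2126]
eef_rot: [180.0, 0.0, 83.7]
contact_force: [-1.7, 0.4, 9.1]
gripper_width: 0.0001
```

Run:
```python
from h import *
st=telemetry.get_state();print(st['time_s'],st['tcp_pos'],st['contact_force'])
s=cap('side')
i=s['frame'][160:320,280:440,::-1];cv2.imwrite('pics/s6.png',cv2.resize(np.clip(255*(i/255.)**.5,0,255).astype(np.uint8),None,fx=3.5,fy=3.5,interpolation=cv2.INTER_CUBIC))
```

```text
8.95 [0.46673553 0.22741013 0.21259864] [-1.74373763  0.43626461  9.12793345]
```

View pics/s6.png

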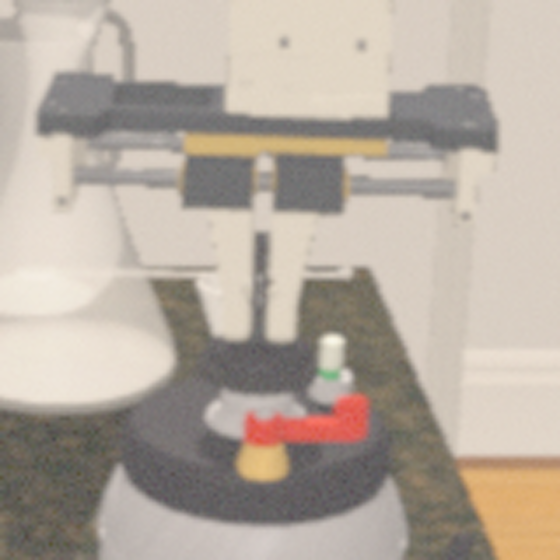

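After 4 strokes the white pin is up at (332,350) with the green band starting at (331,373), and the lever is still shut. I'll add three more strokes.

Call:
carry_out(commands=[0,0,0.4,0,1,0,0,0.35,0,1,0,0,0,0,1,0,0,0,0,1,0,0,-0.25,0,1,0,0,-0.25,0,1,0,0,-0.25,0,1,0,0,0,0,1])

```text
time_s: 9.8
tcp_pos: [0.4667, 0.2274, 0.2126]
eef_rot: [180.0, 0.0, 83.7]
contact_force: [-1.8, 0.2, 9.4]
gripper_width: 0.0001
```

Call:
carry_out(commands=[0,0,0.4,0,1,0,0,0.35,0,1,0,0,0,0,1,0,0,0,0,1,0,0,-0.25,0,1,0,0,-0.25,0,1,0,0,-0.25,0,1,0,0,0,0,1])

```text
time_s: 10.6
tcp_pos: [0.4667, 0.2274, 0.2126]
eef_rot: [180.0, 0.0, 83.7]
contact_force: [-1.8, 0.3, 9.9]
gripper_width: 0.0006
```

Call:
carry_out(commands=[0,0,0.4,0,1,0,0,0.35,0,1,0,0,0,0,1,0,0,0,0,1,0,0,-0.25,0,1,0,0,-0.25,0,1,0,0,-0.25,0,1,0,0,0,0,1])

```text
time_s: 11.4
tcp_pos: [0.4668, 0.2274, 0.2126]
eef_rot: [180.0, 0.0, 83.7]
contact_force: [-2.1, 0.6, 9.4]
gripper_width: 0.0001
```

Call:
carry_out(commands=[0,0,0.4,0,1,0,0,0.5,0,1,0,0,0.6,0,1,0,0,0.6,0,1,0,0,0.4,0,1,0,0,0,0,1,0,0,0,0,1])

```text
time_s: 12.1
tcp_pos: [0.4661, 0.2272, 0.312]
eef_rot: [-179.9, 0.1, 83.7]
contact_force: [-0.0, 0.1, -0.3]
gripper_width: 0.0005
```

Run:
```python
from h import *
st=telemetry.get_state();print(st['time_s'],st['tcp_pos'],st['contact_force'])
s=cap('side','side7.png')
i=s['frame'][200:320,290:410,::-1];cv2.imwrite('pics/s7.png',cv2.resize(np.clip(255*(i/255.)**.5,0,255).astype(np.uint8),None,fx=5,fy=5,interpolation=cv2.INTER_CUBIC))
```

```text
12.1 [0.46609322 0.22721772 0.31204871] [-0.04704895  0.07135441 -0.34275057]
```

View pics/s7.png

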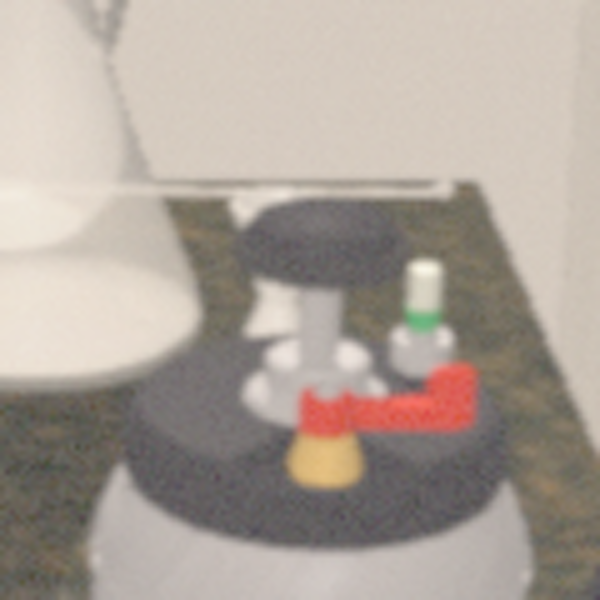

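The knob is fully risen, the lever shut and the pin well out, with white at (425,285) and green at (423,321). I'll check numerically that the whole band shows.

Run:
```python
from h import *
s=cap('side');f=s['frame'].astype(int)
c=np.array([.4282,.1982]);
for z in(.160,.163,.170,.181,.184): print(z,proj(s,[*c,z]).round(2))
for v in range(250,282): print(v,f[v,373:377].mean(0).round().astype(int),end=' ; ' if v%3 else '\n')
print(telemetry.get_state()['time_s'])
a=cv2.imread('pics/side1.png')[:,:,::-1].astype(int)
print('collar before/now',[f[v,374].sum() for v in range(264,278)],[a[v,374].sum() for v in range(260,278)])
```

```text
0.16 [373.75 266.73]
0.163 [373.84 265.02]
0.17 [374.06 261.02]
0.181 [374.39 254.7 ]
0.184 [374.48 252.97]
250 [57 51 38] ; 251 [83 76 62] ; 252 [164 154 128]
253 [229 221 191] ; 254 [225 218 188] ; 255 [194 184 156]
256 [180 172 146] ; 257 [178 170 145] ; 258 [178 170 144]
259 [176 168 144] ; 260 [175 168 142] ; 261 [156 160 129]
262 [ 98 136  90] ; 263 [ 54 126  66] ; 264 [ 47 124  63]
265 [ 64 127  73] ; 266 [ 98 128  94] ; 267 [131 128 116]
268 [140 129 122] ; 269 [142 131 124] ; 270 [141 131 124]
271 [142 130 124] ; 272 [144 129 121] ; 273 [150 124 116]
274 [148 105  98] ; 275 [122  68  64] ; 276 [106  38  38]
277 [106  35  31] ; 278 [134  36  33] ; 279 [194  43  35]
280 [227  43  34] ; 281 [215  38  29] ; 12.2
collar before/now [np.int64(236), np.int64(262), np.int64(307), np.int64(376), np.int64(393), np.int64(404), np.int64(398), np.int64(397), np.int64(399), np.int64(393), np.int64(357), np.int64(246), np.int64(157), np.int64(139)] [np.int64(124), np.int64(138), np.int64(145), np.int64(185), np.int64(307), np.int64(452), np.int64(417), np.int64(398), np.int64(433), np.int64(441), np.int64(403), np.int64(390), np.int64(394), np.int64(386), np.int64(349), np.int64(230), np.int64(143), np.int64(140)]
```

The pin-top centre is at row ~253.3, against 253.0 predicted for z = 0.184. The green spans 4.6 px (about 8 mm for a 7 mm band), so the pin is fully out. Handing in.

Run:
```python
from h import *
st=telemetry.get_state();print(st['time_s'],st['tcp_pos'],st['contact_force']);print(r.close_job())
```

```text
12.2 [0.46596609 0.22702855 0.31184711] [-0.01816392  0.40324928  0.11272899]
the job is handed in; nothing more can be done
None
```

I swung the vent lever round to its stop with the closed fingertips. I then gave the knob seven presses of about 23–24 mm, at 9–10 N, lifting clear between them, and handed in at 12.2 s.

- **Vent:** it is shut, and the lever points 177–180° in the world frame, about 1.55 rad or more. I felt about 11 N at the stop, just under the roughly 12 N that would slide the keg. In the top view afterwards the knob and collar were at the same pixels as before.
- **Pin:** its top is at image row 253.3, against 253.0 predicted for fully out, and the whole green band shows. The pixel match is good to only about 1 mm, and I saw no bare steel clearly below the band.
- **Knob and arm:** the knob is fully risen and the tips are about 75 mm above it, touching nothing.
- **Not checked:** I made no separate before-and-after check of the bystanders. The tool stayed above them and no unexpected contact force appeared. I also did not recheck the keg from above after the pumping.

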